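# Reset and lock the depth stop of a dibber press

## Task

The dibber press has been lowered to a new planting depth and clamped there, so reset its depth stop to match: slacken the jam nut by its lever, wind the stop screw down (clockwise) by its wing head until its foot nips the stop pad finger-tight, then tighten the jam nut down firmly again. Force neither the screw nor the nut, leave the other things on the bench where they stand, and let go of everything at the end.

Things in the scene. Friction and masses are not known exactly. Their poses are not given: they have to be found in the camera images.
- press: grey two-column bench press that dibbles holes in a seed tray; fixed; base plate 300 x 520 x 22 mm. Origin: on the bench, straight below the upright axis of the depth stop, at the press's end on the robot's right. From there it runs along its +y: guide column, 48 mm across and 298 mm high, at y = 150 mm; hand lever, 490 mm high, at y = 355 mm; end at y = 475 mm. z is up.
- stop_arm: short grey arm, 36 mm wide and 28 mm thick, that carries the depth stop out from the crosshead to its round boss, 46 mm across. Its origin is the centre of the boss's top face, on the stop axis, 171 mm above the bench; the jam nut tightens down on this face.
- stop_pad: round steel stop pad, 30 mm across, on a pillar under the screw's foot. Origin: centre of its top face, on the stop axis, 98 mm above the bench. When the foot meets it, the screw's turning torque steps from 0.1 to 0.35 N m, then rises by 0.65 N m per rad. Finger-tight: 0.4 to 0.65 N m (the foot presses with 6 to 20 N); beyond 0.68 N m (22 N) the screw is forced.
- stop_screw: upright steel stop screw through the arm, right-hand thread, 16 mm thick, 8 mm a turn: clockwise from above winds it down. Origin: on the stop axis in the boss's top face; its x runs along the wings. Turn it only once the jam nut is slack: then it goes easily, 0.1 N m, and stays where left. Its foot starts 0.7 to 2.2 rad of turn (1 to 3 mm) above the pad; how much is not known.
- jam_nut: steel hexagon jam nut, 30 mm across flats, 18 mm high, on the screw under its wing head, with a lever bar (10 mm thick) along the nut's +x that rises to a ball. Origin: centre of its underside. Starts clamped, lever roughly towards the robot. Slackens anticlockwise from above (lever swings to the robot's right): clamp gone after 0.2 rad; it can turn 2.8 rad; 0.5 to 0.9 rad is plenty.
- lever_ball (a point): centre of the black ball, 24 mm across, at the lever's end: 80 mm out from the stop axis, 203 mm above the bench. While moving, the nut drags with 0.3 N m = 4 N square to the lever at the ball; left alone it stays. Pushed on past where it started, it takes 0.55 N m (7 N), then 1.1 N m more per rad. Firm: 8 to 12 N at the ball while moving (clamp 12 to 24 N); over 13 N (26 N) strains it.
- pot_mid (a point): centre of a black plastic plant pot, 102 mm across and 98 mm high; leave it alone
- reagent_mid (a point): centre of an amber bottle, 72 mm across and 150 mm high; leave it alone
- beaker_mid (a point): centre of a clear beaker, 76 mm across and 92 mm high; leave it alone
- wing_head (a point): middle of the stop screw's flat steel wing head: 44 mm long (along its x), 16 mm thick (along its y), 36 mm high, centre 235 to 238 mm above the bench, on the stop axis; the bare screw goes on below it, 30 mm down to the nut. It gives a little up and down (2 N per mm).
- wing_end (a point): middle of the wing head's end face, 22 mm from the stop axis along the screw's +x

How it is judged:
By the outcome, as a careful person would: the job done as asked, in the order asked, and still so for the second after the job is handed in, with the robot touching nothing.
It also fails if it takes over 70 s, if anything falls off the work surface, if the arm or the gripper's body presses on something with over 40 N, if the wrist force passes 120 N, or if a joint passes its speed limit or range.

## Robot

A 7-joint arm with a two-finger parallel gripper is mounted at the origin on the work surface. World frame = base frame: x ahead of the robot, y to its left, z up, the work surface at z = 0. Lengths are in m, angles in degrees, forces in N, time in s.
With the tool pointing down it reaches from about 0.425 to 0.875 m from the base axis. Payload 4.7 kg.
Tool frame: the origin (TCP) lies between the finger pads; the fingertips stand 25 mm ahead of it and the grasp point (between the pads) lies 6 mm ahead of it (env.tip_reach is the distance from the TCP to the fingertips, in m); z points along the fingers, y is the direction in which the jaws open and shut (so a half turn about z gives the same grasp; the last joint's range is limited). The gripper opens to 87 mm and grips with 3 to 60 N. Pads are 19 mm wide; open, the fingers measure 117 mm over their backs; the gripper's body (75 mm by 190 mm) begins 51 mm behind the grasp point.
Start: joints at [-65.369, 18.392, -4.016, 83.108, 1.295, 78.541, -3.26], TCP at [0.263, 0.595, 0.248] pointing down, gripper open.
Joint ranges: [-163.93, 163.93], [-17.29, 119.83], [-79.2, 71.16], [3.27, 140.29], [-89.18, 269.18], [5.43, 117.66], [-154.24, 154.24]. Speed limits (degrees/s): [147.25, 147.25, 180, 180, 180, 180, 180].

## Interface

Orientations are given as [roll, pitch, yaw] about the fixed x, y, z axes, in that order (R = Rz(yaw) Ry(pitch) Rx(roll)).
In Python, from cell import env, viewer, job gives the robot as it stands.
- The arm moves only by the tool move_arm, never from a script. Its argument "steps" is a list of rows, each a list of 7 numbers: the finger opening in cm, from 0 to 8.7, then the shift along the tool's x, y, z in cm, then the turn, a rotation vector about the tool's x, y, z in rad. In form: [[fingers, tx, ty, tz, wx, wy, wz], ...]. A call has 1 to 5 rows; each row shifts and turns the commanded pose from where the row before left it, along the tool's axes as they then stand; what a row does not reach is not made up. A row lasts 1/12 s, in which the tool goes at most 41.7 mm and 7.16 degrees, less where a joint would pass 70% of its speed; a pose out of reach is approached as far as the arm can. A call is refused whole if a number of a shift passes 4.17 or a number of a turn 0.125, either way. A call with a gripper value outside its range is refused whole. The fingers move at their own pace and stop on an object; "force" is the grip in N (left out, the last holds). Time passes only in rows, so rows that do not move let the fingers close. It gives the time, the measured TCP pose, the force and the opening at its end, in the units of the state.
- env.get_obs(): the state, without advancing time (a new reading comes with each control period).
- viewer.read_camera(name): name is "side" or "top" or "wrist"; returns a dict with "img" (384x512x3 uint8, red, green, blue), "vfov" (degrees; the focal length in pixels is half the picture's height over the tangent of half this angle, whatever the lens; pixels are square), "cx", "cy" (the principal point, pixels), "extrinsics" (4x4, takes a point from world to camera coordinates); the wrist camera has in their place "mount" (4x4, takes a point from camera to tool coordinates, whose origin is the TCP and whose axes are the flange's). Camera axes: x right, y down, z forward; pixel columns grow to the right and rows downward; lengths in m; the calibration is good to about 2 mm. The wrist camera is an equidistant fisheye: a pixel r from the principal point sees the ray r / f radians off the axis. A picture is of the moment at which its call begins: read the wrist's pose just before it. There is no depth.
- job.sign_off(): hands the job in, once; it reports no verdict.
The state is a dict: "time_s": time; "qpos": joint angles; "joint_velocities": joint speeds; "effort": joint torques, N m; "tool_pos": TCP position; "tool_rot": TCP orientation; "force": force on the tool from outside, world axes, zero at the start; "wrist_torque": the same for the moment, N m; "grip_width": finger opening in m.
Only numpy, scipy, OpenCV 4.12 (cv2) and the standard library are available. Lean on these libraries where they do the work, as an engineer would, in place of code of your own. Each camera call takes 0.05 s, during which the arm holds its last target.

## Working session

There is one attempt and no reset: what is moved stays moved. The work goes in short steps, Python scripts to look and compute and a tool call to move; the robot and the scene stay as the last step left them, time stands still between calls to the robot, and variables do not carry over. Pictures are saved under pics/ and viewed, and the job is handed in when it is done.

Besides the shell and the picture viewer there is one more tool, called after "Emit:" in YAML: its name, and indented under it one key for each argument. move_arm: Moves the arm, as the interface text tells. Its arguments: {"type":"object","properties":{"steps":{"type":"array"},"force":{"type":"number"}},"required":["steps"]}

```bash
ls; mkdir -p pics; python3 - <<'E'
from cell import env, viewer, job
import cv2, numpy as np
o=env.get_obs()
for k,v in o.items(): print(k,np.round(v,4))
for n in ["side","top","wrist"]:
    c=viewer.read_camera(n)
    cv2.imwrite(f"pics/{n}0.png",c["img"][:,:,::-1])
    print(n,{k:np.round(v,4).tolist() for k,v in c.items() if k!="img"})
E
```

```text
pics
time_s 0.0
qpos [-65.3689  18.4396  -4.0157  83.1745   1.295   78.5404  -3.2618]
joint_velocities [ 0.0725 -0.0231  0.0084 -0.0674  0.0802  0.0119 -0.0312]
effort [ 4.00000e-04 -4.91277e+01 -4.03200e-01 -3.12533e+01 -6.37000e-02
  4.33000e-02  2.00000e-04]
tool_pos [0.2624 0.5941 0.2465]
tool_rot [-1.798908e+02  5.600000e-03  1.561769e+02]
force [0.2989 0.0819 0.6988]
wrist_torque [-0.0204  0.0205 -0.0597]
grip_width 0.0871
side {'vfov': 56.4001, 'cx': 258.3402, 'cy': 184.2589, 'extrinsics': [[0.9985, -0.0541, -0.0069, -0.5791], [-0.047, -0.7903, -0.6109, -0.0006], [0.0276, 0.6103, -0.7917, 1.0052], [0.0, 0.0, 0.0, 1.0]]}
top {'vfov': 48.8321, 'cx': 258.8134, 'cy': 192.9599, 'extrinsics': [[-0.0998, -0.995, 0.0049, -0.0869], [-0.9715, 0.0963, -0.2164, 0.6316], [0.2149, -0.0264, -0.9763, 0.8788], [0.0, 0.0, 0.0, 1.0]]}
wrist {'vfov': 65.7065, 'cx': 249.7461, 'cy': 191.9662, 'mount': [[-0.0009, -0.9682, -0.2501, 0.0662], [1.0, -0.0007, -0.0007, 0.0005], [0.0005, -0.2501, 0.9682, -0.1371], [0.0, 0.0, 0.0, 1.0]]}
```

View pics/side0.png

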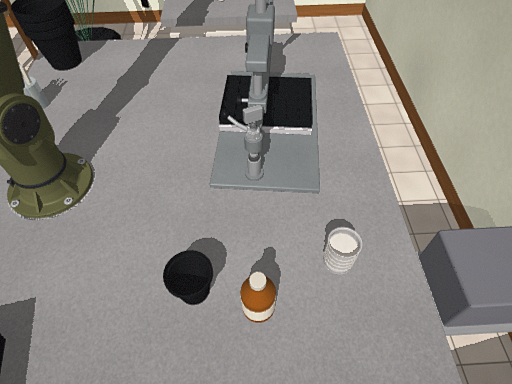

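View pics/top0.png

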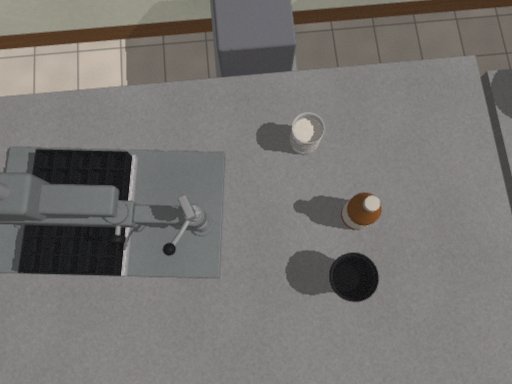

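View pics/wrist0.png

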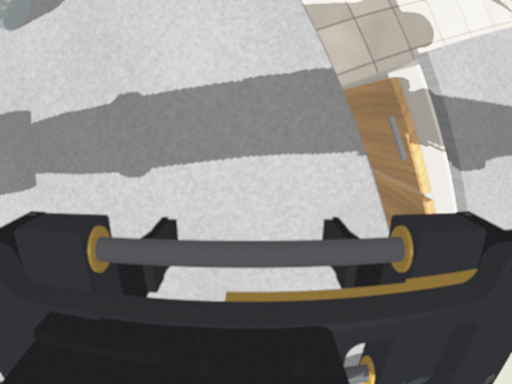

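```bash
python3 - <<'E'
import cv2
a=cv2.imread("pics/side0.png")[80:200,200:330]; b=cv2.imread("pics/top0.png")[140:290,110:240]
cv2.imwrite("pics/side0z.png",cv2.resize(a,None,fx=5,fy=5,interpolation=cv2.INTER_CUBIC))
cv2.imwrite("pics/top0z.png",cv2.resize(b,None,fx=4,fy=4,interpolation=cv2.INTER_CUBIC))
E
```

```text
(no output)
```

View pics/side0z.png

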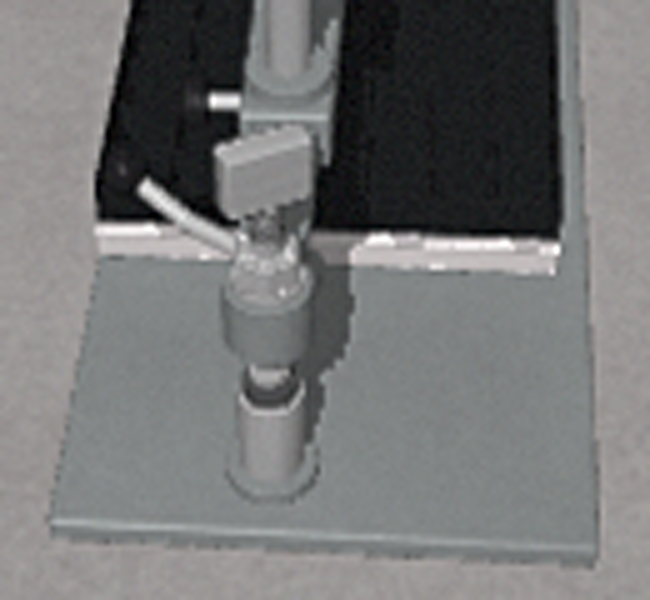

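View pics/top0z.png

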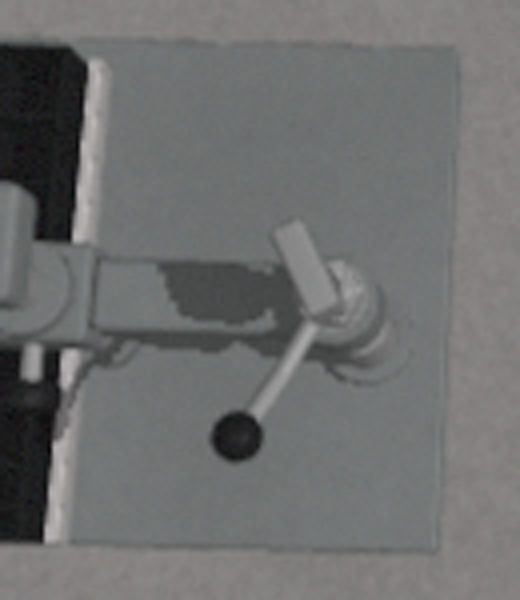

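```bash
cat > h.py <<'E'
import numpy as np, cv2
from scipy.spatial.transform import Rotation as R
def K(c): return 0.5*c["img"].shape[0]/np.tan(np.radians(c["vfov"])/2)
def ray(c,u,v):
    f=K(c); E=np.array(c["extrinsics"]); d=np.array([(u-c["cx"])/f,(v-c["cy"])/f,1.])
    return -E[:3,:3].T@E[:3,3], E[:3,:3].T@d
def atz(c,u,v,z):
    o,d=ray(c,u,v); return o+d*(z-o[2])/d[2]
def proj(c,p):
    E=np.array(c["extrinsics"]); q=E[:3,:3]@np.array(p)+E[:3,3]; f=K(c)
    return np.array([c["cx"]+f*q[0]/q[2],c["cy"]+f*q[1]/q[2]])
E
python3 - <<'E'
from cell import env, viewer, job
from h import *
t=viewer.read_camera("top"); s=viewer.read_camera("side")
print("ball top",atz(t,169.25,249,.203))
w=atz(t,186.5,207,.2545);print("wing top", w)
T=lambda x,y:(110+x/4,140+y/4); S=lambda x,y:(200+x/5,80+y/5)
for p in [(272,228),(295,219),(340,303),(318,316)]: print("wcorner",atz(t,*T(*p),.2545))
for p in [(215,152),(302,124),(312,145),(222,172)]: print("side wcorner",atz(s,*S(*p),.2545))
# press base edges (z .022)
print("base corners top",atz(t,*T(457,45),.022),atz(t,*T(438,552),.022))
print("base corners side",atz(s,*S(50,520),.022),atz(s,*S(597,548),.022))
# boss outline in side: top face z .171 centre, pad
print("boss side bottom (z~.143)",atz(s,*S(225,335),.143),atz(s,*S(312,335),.143))
print("lever tip side",atz(s,*S(145,185),.2))
print("pillar base",atz(s,*S(233,470),.022),atz(s,*S(319,470),.022))
E
```

```text
ball top [0.50058465 0.03108634 0.203     ]
wing top [ 0.56636034 -0.01353568  0.2545    ]
wcorner [5.86017763e-01 4.30749975e-04 2.54500000e-01]
wcorner [ 0.58911595 -0.01004474  0.2545    ]
wcorner [ 0.54913773 -0.0275111   0.2545    ]
wcorner [ 0.54429347 -0.01745086  0.2545    ]
side wcorner [ 0.54600759 -0.01936805  0.2545    ]
side wcorner [ 0.58625072 -0.00261178  0.2545    ]
side wcorner [ 0.58992893 -0.01733864  0.2545    ]
side wcorner [ 0.5487509  -0.03296763  0.2545    ]
base corners top [ 0.74088267 -0.07781521  0.022     ] [ 0.44359691 -0.04256754  0.022     ]
base corners side [ 0.44609401 -0.04341014  0.022     ] [ 0.73958797 -0.07988002  0.022     ]
boss side bottom (z~.143) [ 0.54623369 -0.02650492  0.143     ] [ 0.58944053 -0.02913092  0.143     ]
lever tip side [0.51074457 0.02207605 0.2       ]
pillar base [ 0.54665775 -0.01424751  0.022     ] [ 0.59432073 -0.01710024  0.022     ]
```

Emit:
move_arm:
  steps:
    - [4.2,-2.79,-2.62,-0.4,0,0,0]
    - [4.2,-2.79,-2.62,-0.4,0,0,0]
    - [4.2,-2.79,-2.62,-0.4,0,0,0]
    - [4.2,-2.79,-2.62,-0.4,0,0,0]
    - [4.2,-2.79,-2.62,-0.4,0,0,0]
  force: 20

```text
time_s: 0.67
tool_pos: [0.3377, 0.4166, 0.2676]
tool_rot: [180.0, 0.0, 156.2]
force: [0.5, 0.8, 0.3]
grip_width: 0.0616
```

```bash
python3 - <<'E'
from cell import viewer
from h import *
t=viewer.read_camera("top"); s=viewer.read_camera("side")
for z in (.1,.15,.2,.25,.3): print(z,atz(t,119,239,z),atz(s,238,100,z))
E
```

```text
0.1 [0.54312317 0.15567974 0.1       ] [0.53115401 0.20826626 0.1       ]
0.15 [0.5360288  0.14005171 0.15      ] [0.53254698 0.14654089 0.15      ]
0.2 [0.52893443 0.12442368 0.2       ] [0.53393995 0.08481553 0.2       ]
0.25 [0.52184006 0.10879565 0.25      ] [0.53533292 0.02309016 0.25      ]
0.3 [0.51474569 0.09316762 0.3       ] [ 0.53672589 -0.0386352   0.3       ]
```

Emit:
move_arm:
  steps:
    - [4.2,-2.79,-2.62,-0.4,0,0,0]
    - [4.2,-2.79,-2.62,-0.4,0,0,0]
    - [4.2,-2.79,-2.62,-0.4,0,0,0]
    - [4.2,-2.79,-2.62,-0.4,0,0,0]
    - [4.2,-2.79,-2.62,-0.4,0,0,0]

```text
time_s: 1.18
tool_pos: [0.4123, 0.2409, 0.2879]
tool_rot: [180.0, 0.0, 156.2]
force: [1.0, 0.3, -0.5]
grip_width: 0.0423
```

Emit:
move_arm:
  steps:
    - [4.2,-2.79,-2.62,-0.4,0,0,0.04]
    - [4.2,-2.79,-2.62,-0.4,0,0,0.04]
    - [4.2,-2.79,-2.62,0,0,0,0.04]
    - [4.2,0,0,0,0,0,0.04]
    - [4.2,0,0,0,0,0,0.04]

```text
time_s: 1.6
tool_pos: [0.4534, 0.1324, 0.2959]
tool_rot: [179.9, 0.0, 144.3]
force: [-0.4, 0.7, 0.5]
grip_width: 0.0421
```

```bash
cat >> h.py <<'E'
def wproj(c,o,P):
    # project world points in the wrist fisheye
    Rt=R.from_euler("xyz",o["tool_rot"],degrees=True).as_matrix(); M=np.array(c["mount"])
    out=[]
    for p in np.atleast_2d(P):
        q=M[:3,:3].T@(Rt.T@(np.array(p)-np.array(o["tool_pos"]))-M[:3,3]); 
        th=np.arctan2(np.hypot(q[0],q[1]),q[2]); ph=np.arctan2(q[1],q[0]); f=K(c)
        out.append([c["cx"]+f*th*np.cos(ph),c["cy"]+f*th*np.sin(ph)])
    return np.array(out)
def watz(c,o,u,v,z):
    Rt=R.from_euler("xyz",o["tool_rot"],degrees=True).as_matrix(); M=np.array(c["mount"]); f=K(c)
    du,dv=u-c["cx"],v-c["cy"]; r=np.hypot(du,dv); th=r/f
    d=np.array([np.sin(th)*du/r,np.sin(th)*dv/r,np.cos(th)])
    d=Rt@M[:3,:3]@d; oo=Rt@M[:3,3]+np.array(o["tool_pos"])
    return oo+d*(z-oo[2])/d[2]
def snap(name):
    from cell import env,viewer
    o=env.get_obs(); c=viewer.read_camera("wrist")
    cv2.imwrite(f"pics/{name}.png",c["img"][:,:,::-1]); return c,o
def plan(o,target,yaw):
    Rt=R.from_euler("xyz",o["tool_rot"],degrees=True).as_matrix()
    d=Rt.T@(np.array(target)-np.array(o["tool_pos"]))*100
    w=-np.radians((yaw-o["tool_rot"][2]+180)%360-180)
    print("tool shift cm",d.round(2),"wz",w.round(3))
E
python3 - <<'E'
from h import *
c,o=snap("w1"); print(o["tool_pos"],o["tool_rot"],o["force"],o["grip_width"])
print(wproj(c,o,[[.5005,.031,.203],[.567,-.015,.2545],[.567,-.015,.171]]))
E
```

```text
[0.45341966 0.13237079 0.29590768] [1.79947581e+02 1.38038167e-02 1.44281325e+02] [-0.42733911  0.72954111  0.47110767] 0.04205246059381779
[[190.78121361 299.3431293 ]
 [193.05286073 394.08550425]
 [203.46362038 338.92372831]]
```

View pics/w1.png

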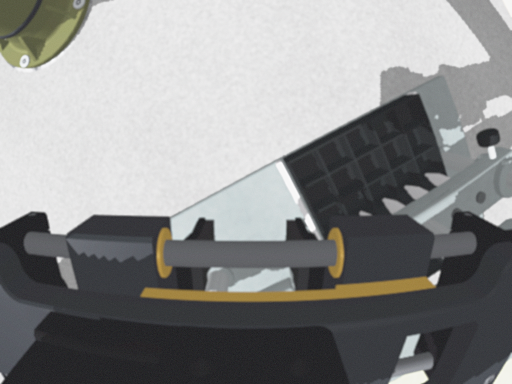

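```bash
python3 - <<'E'
from h import *
from cell import env
o=env.get_obs(); plan(o,[.5003,.031,.29],145)
E
```

```text
tool shift cm [-9.85 -5.61  0.57] wz -0.011
```

Emit:
move_arm:
  steps:
    - [4.2,-3.2,-1.87,0.2,0,0,-0.01]
    - [4.2,-3.2,-1.87,0.2,0,0,0]
    - [4.2,-3.2,-1.87,0.2,0,0,0]
    - [4.2,-0.25,0,0,0,0,0]
    - [4.2,0,0,0,0,0,0]

```text
time_s: 2.07
tool_pos: [0.5018, 0.0306, 0.2894]
tool_rot: [-180.0, 0.0, 145.1]
force: [0.8, 0.4, -0.2]
grip_width: 0.0419
```

```bash
python3 - <<'E'
from h import *
from cell import env,viewer
o=env.get_obs(); print(o["tool_pos"],o["tool_rot"],o["force"],o["wrist_torque"],o["grip_width"]); plan(o,[.5003,.031,.220],145)
c,o=snap("w2");s=viewer.read_camera("side"); t=viewer.read_camera("top")
cv2.imwrite("pics/s2.png",cv2.resize(s["img"][60:220,180:340,::-1],None,fx=3.5,fy=3.5)); cv2.imwrite("pics/t2.png",t["img"][:,:,::-1])
cv2.imwrite("pics/c2.png",np.hstack([cv2.resize(s["img"][60:220,180:340,::-1],(400,400)),cv2.resize(t["img"][120:280,100:260,::-1],(400,400))]))
E
```

```text
[0.50184305 0.03060055 0.28941973] [-1.79974880e+02  1.85986862e-02  1.45081757e+02] [ 0.81165595  0.36057236 -0.23371186] [ 0.00381024 -0.0186846  -0.01172015] 0.041949192301957795
tool shift cm [ 0.15 -0.05  6.94] wz 0.001
```

View pics/c2.png

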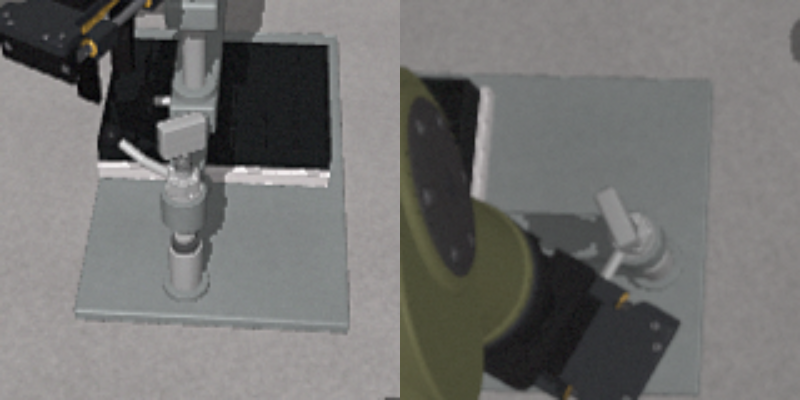

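View pics/w2.png

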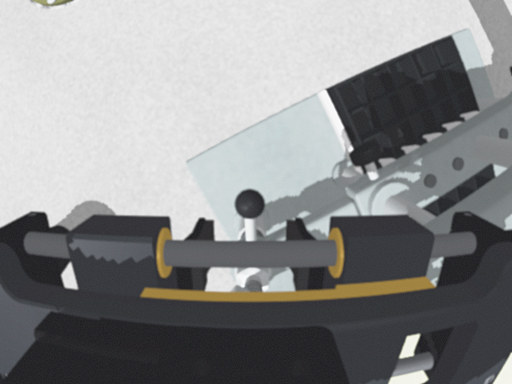

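```bash
python3 - <<'E'
from h import *
from cell import env,viewer
o=env.get_obs(); c=viewer.read_camera("wrist")
print(watz(c,o,249.5,204,.203)); print(wproj(c,o,[[.5003,.031,.203]]),o["tool_pos"])
print("boss",watz(c,o,253,290,.19))
E
```

```text
[0.50204385 0.03408242 0.203     ]
[[245.009794   204.38152216]] [0.50086019 0.03435804 0.28941373]
boss [ 0.57656084 -0.01337827  0.19      ]
```

```bash
python3 - <<'E'
from h import *
from cell import env,viewer
for i in range(4):
    o=env.get_obs(); print(o["time_s"],o["tool_pos"],o["force"].round(2),o["wrist_torque"].round(3))
    c=viewer.read_camera("wrist")
    g=cv2.cvtColor(c["img"],cv2.COLOR_RGB2GRAY)[180:222,225:280]; m=(g<60).astype(np.uint8)
    n,l,st,ce=cv2.connectedComponentsWithStats(m); k=1+np.argmax(st[1:,4]); 
    u,v=ce[k]+[225,180]; print(u,v,st[k],watz(c,o,u,v,.203))
E
```

```text
2.2667 [0.50081221 0.03446074 0.28947093] [-0.44 -0.3   0.23] [-0.006  0.03  -0.027]
249.3778409090909 205.1619318181818 [  9  14  27  27 352] [0.50275097 0.03354719 0.203     ]
2.3167 [0.50084103 0.03431444 0.28953625] [-0.63 -0.2   0.32] [-0.065  0.034  0.011]
249.6453488372093 204.9622093023256 [  9  14  27  27 344] [0.50279647 0.03364955 0.203     ]
2.3667 [0.50088869 0.03407584 0.2895965 ] [-0.13  0.11  0.05] [-0.06   0.01  -0.024]
249.865329512894 204.84240687679085 [  9  14  27  26 349] [0.50288972 0.03359579 0.203     ]
2.4167 [0.50094313 0.03380967 0.28962684] [ 0.53  0.42 -0.1 ] [-0.04   0.005 -0.   ]
250.02325581395348 204.52906976744185 [  9  14  27  26 344] [0.50281981 0.03356542 0.203     ]
```

Emit:
move_arm:
  steps:
    - [4.2,-0.05,-0.05,2.5,0,0,0]
    - [4.2,0,0,2.5,0,0,0]
    - [4.2,0,0,2.0,0,0,0]
    - [4.2,0,0,0.75,0,0,0]
    - [4.2,0,0,0,0,0,0]

```text
time_s: 2.88
tool_pos: [0.4997, 0.0293, 0.2106]
tool_rot: [-179.7, -0.1, 145.2]
force: [-2.9, -6.1, -1.7]
grip_width: 0.0419
```

```bash
python3 - <<'E'
from h import *
from cell import env,viewer
o=env.get_obs(); print(o["tool_pos"],o["tool_rot"],o["force"],o["wrist_torque"],o["grip_width"])
c,o=snap("w3")
E
```

```text
[0.49971293 0.02925145 0.21056681] [-1.79729647e+02 -7.70883766e-02  1.45153969e+02] [-2.86346678 -6.13233757 -1.7057634 ] [-0.96024329  0.35569161 -0.15354964] 0.0419454103086007
```

View pics/w3.png

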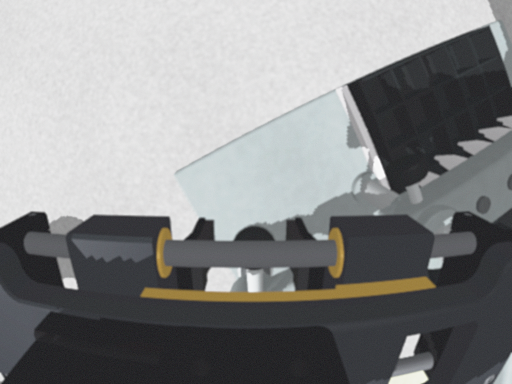

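Emit:
move_arm:
  steps:
    - [4.2,0,0,0,0,0,0]
    - [4.2,0,0,0,0,0,0]

```text
time_s: 3.1
tool_pos: [0.4996, 0.0292, 0.2109]
tool_rot: [-179.7, -0.1, 145.2]
force: [-1.7, -5.7, -3.0]
grip_width: 0.0418
```

```bash
python3 - <<'E'
from h import *
from cell import env,viewer
o=env.get_obs(); print(o["tool_pos"],o["tool_rot"],o["force"],o["wrist_torque"],o["grip_width"])
s=viewer.read_camera("side");t=viewer.read_camera("top")
cv2.imwrite("pics/c3.png",np.hstack([cv2.resize(s["img"][60:160,200:300,::-1],(400,400)),cv2.resize(t["img"][170:270,130:230,::-1],(400,400))]))
E
```

```text
[0.49963615 0.02921261 0.21087633] [-1.79695468e+02 -7.95948371e-02  1.45168937e+02] [-1.70405544 -5.74661221 -3.00142468] [-0.99790467  0.42695263 -0.13706956] 0.04183784597560312
```

View pics/c3.png

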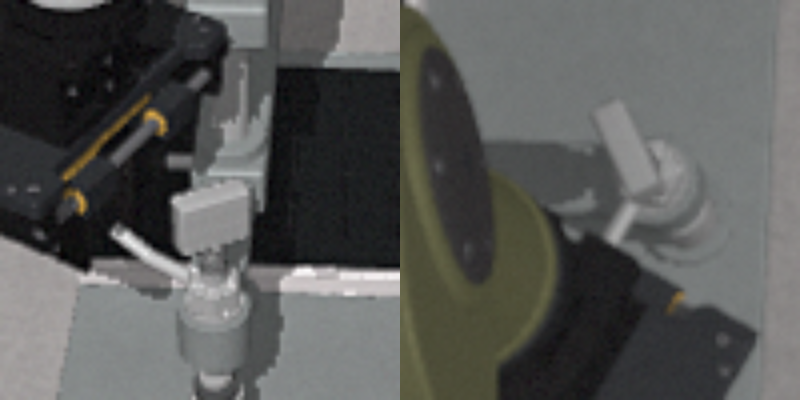

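Emit:
move_arm:
  steps:
    - [4.2,-0.03,-0.7,0,0,0,-0.08]
    - [4.2,-0.03,-0.64,0,0,0,-0.08]
    - [4.2,-0.03,-0.64,0,0,0,-0.08]
    - [4.2,-0.03,-0.64,0,0,0,-0.08]

```text
time_s: 3.53
tool_pos: [0.4911, 0.01, 0.2125]
tool_rot: [179.8, 0.1, 164.0]
force: [3.6, 1.8, -0.5]
grip_width: 0.0422
```

```bash
cat >> h.py <<'E'
def st(ax=(.5675,-.0155)):
    from cell import env
    o=env.get_obs(); p=np.array(o["tool_pos"]); d=p[:2]-ax; th=np.arctan2(d[1],d[0]); F=np.array(o["force"])
    t=np.array([-np.sin(th),np.cos(th)])
    print("t%.2f"%o["time_s"],"pos",p.round(4),"rot",np.round(o["tool_rot"],1),"F",F.round(1),"M",np.round(o["wrist_torque"],2),"th %.1f r %.4f Ft %.1f"%(np.degrees(th),np.hypot(*d),F[:2]@t),"w%.4f"%o["grip_width"],"q7 %.0f"%o["qpos"][6])
    return o
E
python3 -c "
from h import *
st()"
```

```text
t3.53 pos [0.4911 0.01   0.2125] rot [1.798e+02 1.000e-01 1.640e+02] F [ 3.6  1.8 -0.5] M [ 0.72 -0.67  0.01] th 161.6 r 0.0806 Ft -2.9 w0.0422 q7 70
```

Emit:
move_arm:
  steps:
    - [4.2,-0.03,-0.64,0,0,0,-0.08]
    - [4.2,-0.03,-0.64,0,0,0,-0.08]
    - [4.2,-0.03,-0.64,0,0,0,-0.08]

```text
time_s: 3.78
tool_pos: [0.4878, -0.0088, 0.2125]
tool_rot: [179.8, 0.1, 177.7]
force: [2.3, 3.3, -1.0]
grip_width: 0.042
```

Emit:
move_arm:
  steps:
    - [4.2,-0.03,-0.64,0,0,0,-0.08]
    - [4.2,-0.03,-0.64,0,0,0,-0.08]
    - [4.2,-0.03,-0.64,0,0,0,-0.08]

```text
time_s: 4.03
tool_pos: [0.4892, -0.0278, 0.2124]
tool_rot: [179.9, 0.1, -168.5]
force: [1.9, 3.5, -0.0]
grip_width: 0.0423
```

```bash
python3 -c "
from h import *
st(); snap('w4')
from cell import viewer
s=viewer.read_camera('side');cv2.imwrite('pics/c4.png',cv2.resize(s['img'][60:160,200:300,::-1],(500,500)))"
```

```text
t4.03 pos [ 0.4892 -0.0278  0.2124] rot [ 1.799e+02  1.000e-01 -1.685e+02] F [ 1.9  3.5 -0. ] M [ 0.86 -0.27 -0.04] th -171.1 r 0.0793 Ft -3.1 w0.0423 q7 102
```

View pics/w4.png

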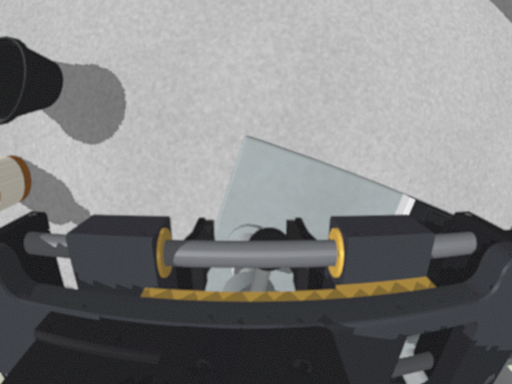

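View pics/c4.png

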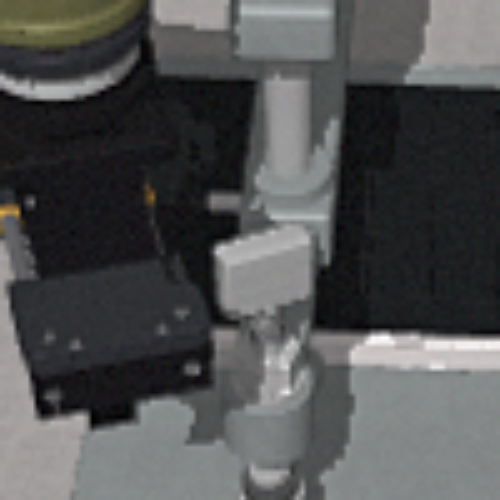

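Emit:
move_arm:
  steps:
    - [4.2,0,0.5,0,0,0,0]
    - [4.2,0,0,-3,0,0,0]
    - [4.2,0,0,-4,0,0,-0.06]
    - [4.2,0,0,-4,0,0,-0.06]
    - [4.2,0,0,-1,0,0,-0.07]

```text
time_s: 4.55
tool_pos: [0.4896, -0.0246, 0.3383]
tool_rot: [-179.9, 0.5, -157.9]
force: [0.7, -0.1, 0.3]
grip_width: 0.0419
```

```bash
python3 -c "
from h import *
o=st(); plan(o,[.567,-.0155,.33],202.5)"
```

```text
t4.55 pos [ 0.4896 -0.0246  0.3383] rot [-179.9    0.5 -157.9] F [ 0.7 -0.1  0.3] M [ 0.03 -0.1   0.01] th -173.3 r 0.0785 Ft 0.2 w0.0419 q7 110
tool shift cm [-7.51 -2.06  0.9 ] wz -0.007
```

Emit:
move_arm:
  steps:
    - [4.2,-3,-0.8,0.2,0,0,-0.007]
    - [4.2,-3,-0.8,0.3,0,0,0]
    - [4.2,-1.5,-0.5,0.3,0,0,0]
    - [4.2,0,0,0,0,0,0]
    - [4.2,0,0,0,0,0,0]

```text
time_s: 4.97
tool_pos: [0.5647, -0.0155, 0.3232]
tool_rot: [-180.0, -0.2, -157.6]
force: [-0.7, -1.1, 0.7]
grip_width: 0.0418
```

```bash
python3 -c "
from h import *
o=st(); plan(o,[.567,-.0155,.33],202.5); c,o=snap('w5')
print(wproj(c,o,[[.567,-.0155,.2545],[.567+.022*np.cos(.393),-.0155+.022*np.sin(.393),.2545],[.567-.022*np.cos(.393),-.0155-.022*np.sin(.393),.2545]]))
from cell import viewer
t=viewer.read_camera('top');cv2.imwrite('pics/t5.png',cv2.resize(t['img'][140:290,110:260,::-1],(500,500)))"
```

```text
t4.97 pos [ 0.5647 -0.0155  0.3232] rot [-180.    -0.2 -157.6] F [-0.7 -1.1  0.7] M [ 0.07  0.02 -0.05] th -179.2 r 0.0028 Ft 1.1 w0.0418 q7 114
tool shift cm [-0.22 -0.09 -0.68] wz -0.003
[[250.15599112 212.87627742]
 [250.25006878 240.52881078]
 [250.05361403 183.41526921]]
```

View pics/w5.png

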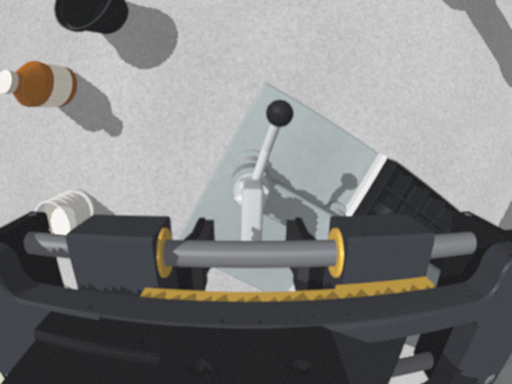

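View pics/t5.png

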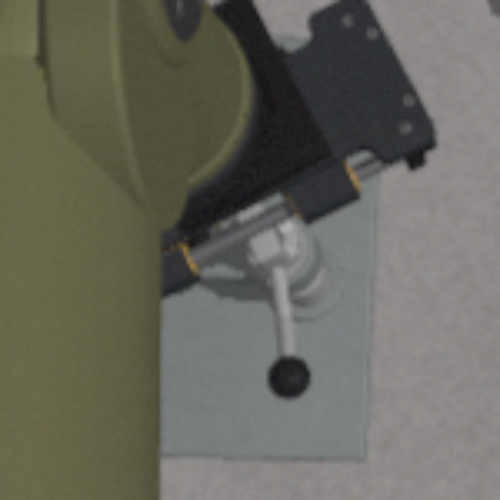

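```bash
python3 -c "
from h import *
o=st(); 
from cell import viewer
c=viewer.read_camera('wrist');b=watz(c,o,280,113,.203);print('ball',b,np.degrees(np.arctan2(b[1]+.0155,b[0]-.567)))
print(watz(c,o,252.5,183,.2545)); cv2.imwrite('pics/w5z.png',cv2.resize(c['img'][150:250,200:300,::-1],(600,600)))
plan(o,[.567,-.0155,.246],202.5)"
```

```text
t5.07 pos [ 0.5642 -0.0161  0.3241] rot [ 1.800e+02 -1.000e-01 -1.576e+02] F [ 0.3 -0.5  0.7] M [ 0.01  0.02 -0.02] th -169.6 r 0.0034 Ft 0.5 w0.0423 q7 114
ball [ 0.48973605 -0.01968354  0.203     ] -176.90068702777288
[ 0.54551514 -0.0228337   0.2545    ]
tool shift cm [-0.29 -0.05  7.81] wz -0.003
```

View pics/w5z.png

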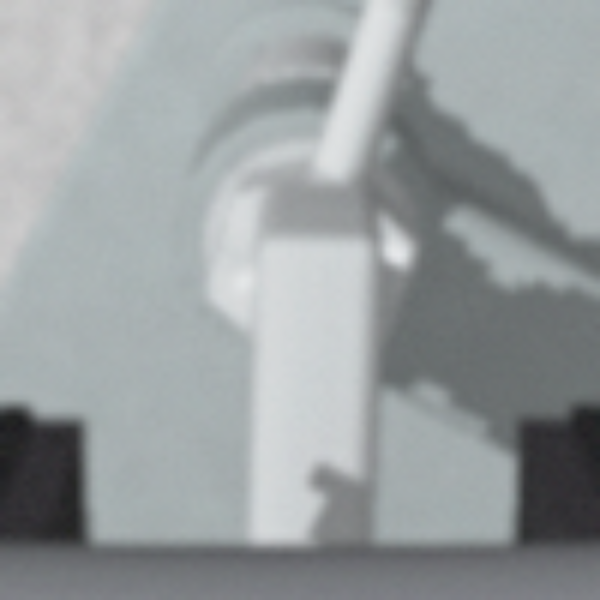

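```bash
python3 -c "
from h import *
o=st(); plan(o,[.569,-.0145,.245],202.5)"
```

```text
t5.12 pos [ 0.5642 -0.0162  0.3244] rot [ 180.    -0.  -157.6] F [ 1.  -0.   0.3] M [0.   0.03 0.03] th -168.3 r 0.0034 Ft 0.2 w0.0417 q7 114
tool shift cm [-0.51 -0.03  7.94] wz -0.002
```

Emit:
move_arm:
  steps:
    - [4.2,-0.5,0,1.5,0,0,0]
    - [4.2,0,0,2.5,0,0,0]
    - [4.2,0,0,2.5,0,0,0]
    - [4.2,0,0,1.3,0,0,0]
    - [4.2,0,0,0,0,0,0]

```text
time_s: 5.53
tool_pos: [0.567, -0.014, 0.2433]
tool_rot: [179.9, -0.3, -157.6]
force: [-0.3, 0.5, 0.4]
grip_width: 0.0418
```

```bash
python3 -c "
from h import *
o=st(); c,o=snap('w6'); cv2.imwrite('pics/w6z.png',cv2.resize(c['img'][150:310,170:330,::-1],(600,600)))
from cell import viewer
s=viewer.read_camera('side');cv2.imwrite('pics/c6.png',cv2.resize(s['img'][40:160,190:310,::-1],(600,600)))"
```

```text
t5.53 pos [ 0.567  -0.014   0.2433] rot [ 179.9   -0.3 -157.6] F [-0.3  0.5  0.4] M [ 0.1   0.05 -0.03] th 106.8 r 0.0016 Ft 0.1 w0.0418 q7 115
```

View pics/w6z.png

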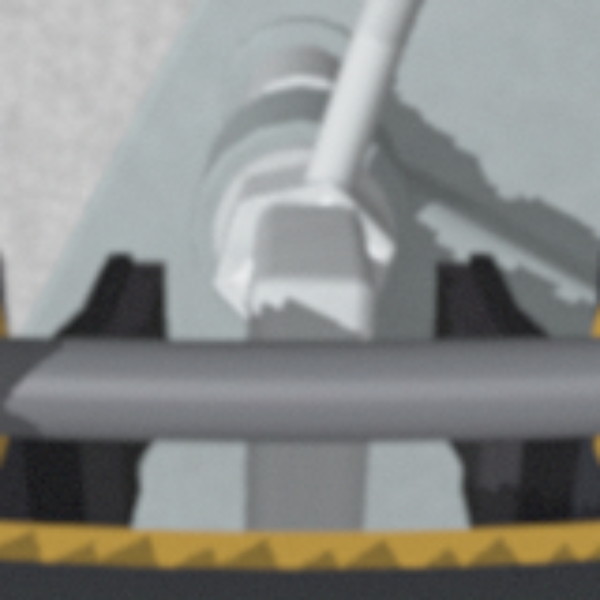

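View pics/c6.png

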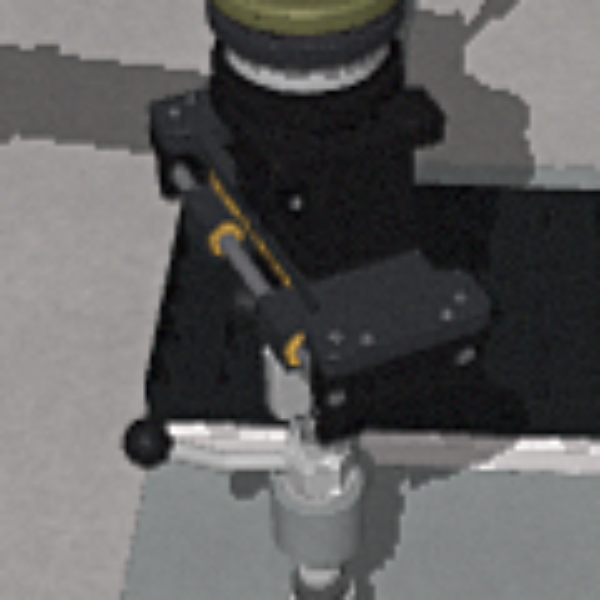

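```bash
python3 -c "
from h import *
from cell import viewer
o=st(); c=viewer.read_camera('wrist')
e=watz(c,o,252.5,223.5,.2545); print(e, e[:2]+.022*np.array([np.cos(.393),np.sin(.393)]))
plan(o,[.569,-.0145,.245],202.5)"
```

```text
t5.63 pos [ 0.5692 -0.0141  0.2468] rot [ 180.     0.  -157.6] F [0.4 1.2 0.8] M [ 0.07 -0.01  0.04] th 38.6 r 0.0022 Ft 0.6 w0.0420 q7 115
[ 0.55257948 -0.02075235  0.2545    ] [ 0.5729023 -0.0123272]
tool shift cm [ 0.04 -0.03  0.18] wz -0.002
```

Emit:
move_arm:
  steps:
    - [1.2,0,0,0,0,0,0]
    - [1.2,0,0,0,0,0,0]
    - [1.2,0,0,0,0,0,0]
    - [1.2,0,0,0,0,0,0]
  force: 50

```text
time_s: 6.02
tool_pos: [0.57, -0.0141, 0.2467]
tool_rot: [-180.0, 0.1, -157.6]
force: [0.3, 0.2, -0.7]
grip_width: 0.0228
```

```bash
python3 -c "
from h import *
o=st()"
```

```text
t6.02 pos [ 0.57   -0.0141  0.2467] rot [-1.800e+02  1.000e-01 -1.576e+02] F [ 0.3  0.2 -0.7] M [0.06 0.01 0.03] th 30.1 r 0.0029 Ft 0.1 w0.0228 q7 115
```

Emit:
move_arm:
  steps:
    - [1.2,0,0,0,0,0,0]
    - [1.2,0,0,0,0,0,0]
    - [1.2,0,0,0,0,0,0]
    - [1.2,0,0,0,0,0,0]
  force: 50

```text
time_s: 6.35
tool_pos: [0.5695, -0.0128, 0.2461]
tool_rot: [179.9, -0.0, -157.5]
force: [-1.4, 3.6, 1.0]
grip_width: 0.0159
```

```bash
python3 -c "
from h import *
o=st()"
```

```text
t6.35 pos [ 0.5695 -0.0128  0.2461] rot [ 179.9   -0.  -157.5] F [-1.4  3.6  1. ] M [ 0.89  0.44 -0.01] th 53.5 r 0.0033 Ft 3.3 w0.0159 q7 115
```

Emit:
move_arm:
  steps:
    - [1.2,0,0.15,0.01,0,0,0.08]
    - [1.2,0,0,0.01,0,0,0.1]
    - [1.2,0,0,0.01,0,0,0.1]
    - [1.2,0,0,0.01,0,0,0.1]

```text
time_s: 6.68
tool_pos: [0.5693, -0.013, 0.2458]
tool_rot: [-180.0, 0.0, -179.6]
force: [-0.1, 1.0, 0.7]
grip_width: 0.0158
```

```bash
python3 -c "
from h import *
o=st()"
```

```text
t6.68 pos [ 0.5693 -0.013   0.2458] rot [-180.     0.  -179.6] F [-0.1  1.   0.7] M [0.35 0.16 0.15] th 54.5 r 0.0031 Ft 0.7 w0.0158 q7 93
```

Emit:
move_arm:
  steps:
    - [1.2,0,0,0.01,0,0,0.1]
    - [1.2,0,0,0.015,0,0,0.1]
    - [1.2,0,0,0.01,0,0,0.1]

```text
time_s: 6.93
tool_pos: [0.5692, -0.0133, 0.2454]
tool_rot: [-179.9, 0.0, 163.2]
force: [-0.3, 0.7, -0.1]
grip_width: 0.0153
```

```bash
python3 -c "
from h import *
o=st()"
```

```text
t6.93 pos [ 0.5692 -0.0133  0.2454] rot [-179.9    0.   163.2] F [-0.3  0.7 -0.1] M [0.15 0.26 0.12] th 53.0 r 0.0028 Ft 0.7 w0.0153 q7 76
```

Emit:
move_arm:
  steps:
    - [1.2,0,0,0.012,0,0,0.1]
    - [1.2,0,0,0.013,0,0,0.1]

```text
time_s: 7.1
tool_pos: [0.5691, -0.0134, 0.2451]
tool_rot: [-179.9, 0.0, 151.7]
force: [-0.7, -0.3, 1.8]
grip_width: 0.0158
```

```bash
python3 -c "
from h import *
o=st()"
```

```text
t7.10 pos [ 0.5691 -0.0134  0.2451] rot [-179.9    0.   151.7] F [-0.7 -0.3  1.8] M [0.16 0.34 0.08] th 52.7 r 0.0027 Ft 0.4 w0.0158 q7 65
```

Drag is still 0.1 N m. Continuing in 0.2 rad steps.

Emit:
move_arm:
  steps:
    - [1.2,0,0,0.012,0,0,0.1]
    - [1.2,0,0,0.013,0,0,0.1]

```text
time_s: 7.27
tool_pos: [0.5689, -0.0135, 0.2448]
tool_rot: [-179.9, 0.0, 140.2]
force: [-0.4, 1.1, 0.9]
grip_width: 0.0156
```

```bash
python3 -c "
from h import *
o=st()"
```

```text
t7.27 pos [ 0.5689 -0.0135  0.2448] rot [-179.9    0.   140.2] F [-0.4  1.1  0.9] M [0.04 0.46 0.1 ] th 54.0 r 0.0024 Ft 1.0 w0.0156 q7 54
```

Emit:
move_arm:
  steps:
    - [1.2,0,0,0.012,0,0,0.1]
    - [1.2,0,0,0.013,0,0,0.1]

```text
time_s: 7.43
tool_pos: [0.5688, -0.0136, 0.2445]
tool_rot: [-179.9, 0.0, 128.8]
force: [-2.1, 0.2, 1.2]
grip_width: 0.0157
```

```bash
python3 -c "
from h import *
o=st()"
```

```text
t7.43 pos [ 0.5688 -0.0136  0.2445] rot [-179.9    0.   128.8] F [-2.1  0.2  1.2] M [-0.04  0.51  0.08] th 55.5 r 0.0023 Ft 1.8 w0.0157 q7 43
```

Emit:
move_arm:
  steps:
    - [1.2,0,0,0.012,0,0,0.1]
    - [1.2,0,0,0.013,0,0,0.1]

```text
time_s: 7.6
tool_pos: [0.5686, -0.0137, 0.2442]
tool_rot: [-179.9, 0.0, 117.3]
force: [-2.8, -0.3, 0.7]
grip_width: 0.0155
```

```bash
python3 -c "
from h import *
o=st()"
```

```text
t7.60 pos [ 0.5686 -0.0137  0.2442] rot [-179.9    0.   117.3] F [-2.8 -0.3  0.7] M [0.01 0.57 0.09] th 57.9 r 0.0021 Ft 2.2 w0.0155 q7 31
```

Emit:
move_arm:
  steps:
    - [1.2,0,0,0.012,0,0,0.1]
    - [1.2,0,0,0.013,0,0,0.1]

```text
time_s: 7.77
tool_pos: [0.5684, -0.0137, 0.2439]
tool_rot: [-179.9, 0.1, 105.9]
force: [-1.7, -0.4, 1.2]
grip_width: 0.0155
```

```bash
python3 -c "
from h import *
o=st()"
```

```text
t7.77 pos [ 0.5684 -0.0137  0.2439] rot [-1.799e+02  1.000e-01  1.059e+02] F [-1.7 -0.4  1.2] M [-0.05  0.75  0.12] th 62.9 r 0.0020 Ft 1.4 w0.0155 q7 20
```

Emit:
move_arm:
  steps:
    - [1.2,0,0,0.012,0,0,0.1]
    - [1.2,0,0,0.013,0,0,0.1]

```text
time_s: 7.93
tool_pos: [0.5683, -0.0137, 0.2436]
tool_rot: [-179.9, 0.1, 94.4]
force: [-2.9, -0.3, 1.8]
grip_width: 0.0154
```

```bash
python3 -c "
from h import *
o=st()"
```

```text
t7.93 pos [ 0.5683 -0.0137  0.2436] rot [-1.799e+02  1.000e-01  9.440e+01] F [-2.9 -0.3  1.8] M [0.02 0.87 0.1 ] th 67.0 r 0.0020 Ft 2.6 w0.0154 q7 9
```

Emit:
move_arm:
  steps:
    - [1.2,0,0,0.012,0,0,0.1]
    - [1.2,0,0,0.013,0,0,0.1]

```text
time_s: 8.1
tool_pos: [0.5682, -0.0137, 0.2434]
tool_rot: [-179.9, 0.1, 83.0]
force: [-3.1, -0.2, 2.5]
grip_width: 0.0155
```

```bash
python3 -c "
from h import *
o=st()"
```

```text
t8.10 pos [ 0.5682 -0.0137  0.2434] rot [-1.799e+02  1.000e-01  8.300e+01] F [-3.1 -0.2  2.5] M [-0.04  0.94  0.49] th 69.8 r 0.0019 Ft 2.8 w0.0155 q7 -2
```

Emit:
move_arm:
  steps:
    - [1.2,0,0,0,0,0,0]
    - [1.2,0,0,0,0,0,0]

```text
time_s: 8.27
tool_pos: [0.5682, -0.0136, 0.2433]
tool_rot: [-179.9, 0.1, 83.4]
force: [-4.0, -1.5, 2.3]
grip_width: 0.0157
```

```bash
python3 -c "
from h import *
from cell import viewer
for i in range(4): st(); viewer.read_camera('wrist')"
```

```text
t8.27 pos [ 0.5682 -0.0136  0.2433] rot [-1.799e+02  1.000e-01  8.340e+01] F [-4.  -1.5  2.3] M [-0.33  1.23  0.24] th 69.3 r 0.0020 Ft 3.2 w0.0157 q7 -2
t8.32 pos [ 0.5682 -0.0136  0.2434] rot [-1.799e+02  1.000e-01  8.340e+01] F [-4.3 -0.3  1.9] M [-0.4   1.4   0.18] th 68.6 r 0.0020 Ft 3.9 w0.0157 q7 -2
t8.37 pos [ 0.5683 -0.0136  0.2433] rot [-1.799e+02  1.000e-01  8.330e+01] F [-4.8 -1.3  2.6] M [-0.45  1.45  0.26] th 68.4 r 0.0021 Ft 4.0 w0.0151 q7 -2
t8.42 pos [ 0.5683 -0.0136  0.2433] rot [-1.799e+02  1.000e-01  8.330e+01] F [-5.3 -1.6  1.1] M [-0.51  1.41  0.24] th 67.6 r 0.0020 Ft 4.3 w0.0154 q7 -2
```

Emit:
move_arm:
  steps:
    - [1.2,0,-0.1,0,0,0,0.03]
    - [1.2,0,0,0,0,0,0.03]

```text
time_s: 8.63
tool_pos: [0.568, -0.0135, 0.2436]
tool_rot: [180.0, 0.1, 79.8]
force: [-3.1, -2.0, 1.7]
grip_width: 0.0158
```

```bash
python3 -c "
from h import *
st()"
```

```text
t8.63 pos [ 0.568  -0.0135  0.2436] rot [1.80e+02 1.00e-01 7.98e+01] F [-3.1 -2.   1.7] M [-0.59  1.05  0.5 ] th 76.2 r 0.0021 Ft 2.6 w0.0158 q7 -6
```

Emit:
move_arm:
  steps:
    - [1.2,0,0,0,0,0,0]
    - [4.2,0,0,0,0,0,0]
    - [4.2,0,0,0,0,0,0]
    - [4.2,0,0,0,0,0,0]
    - [4.2,0,0,-1,0,0,0]

```text
time_s: 9.05
tool_pos: [0.5676, -0.012, 0.2522]
tool_rot: [-179.9, 0.0, 79.8]
force: [-0.0, 0.3, 0.5]
grip_width: 0.035
```

```bash
python3 -c "
from h import *
st(); snap('w7')"
```

```text
t9.05 pos [ 0.5676 -0.012   0.2522] rot [-179.9    0.    79.8] F [-0.   0.3  0.5] M [-0.06  0.07 -0.03] th 88.7 r 0.0035 Ft 0.0 w0.0350 q7 -6
```

View pics/w7.png

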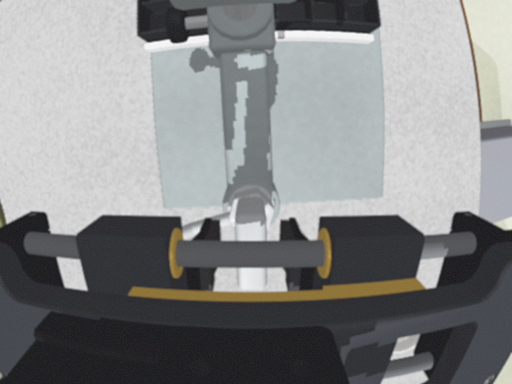

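Emit:
move_arm:
  steps:
    - [2,0,0,-3,0,0,0]
    - [0,0,0,-2.5,0,0,0]
    - [0,0,0,0,0,0,0]
    - [0,0,0,0,0,0,0]

```text
time_s: 9.43
tool_pos: [0.5694, -0.0126, 0.3108]
tool_rot: [179.7, -0.1, 79.8]
force: [-0.1, -0.5, -0.7]
grip_width: 0.0228
```

```bash
python3 -c "
from h import *
o=st(); plan(o,[.489,-.055,.305],93)"
```

```text
t9.43 pos [ 0.5694 -0.0126  0.3108] rot [ 1.797e+02 -1.000e-01  7.980e+01] F [-0.1 -0.5 -0.7] M [-0.11  0.04  0.09] th 56.5 r 0.0035 Ft -0.2 w0.0228 q7 -7
tool shift cm [-5.6  -7.17  0.54] wz -0.23
```

Emit:
move_arm:
  steps:
    - [0,-1.9,-2.4,0,0,0,0]
    - [0,-1.9,-2.4,0.2,0,0,0]
    - [0,-1.8,-2.4,0.3,0,0,-0.12]
    - [0,0,0,0,0,0,-0.11]
    - [0,0,0,0,0,0,0]

```text
time_s: 9.85
tool_pos: [0.4861, -0.0556, 0.3031]
tool_rot: [180.0, -0.1, 93.1]
force: [-0.2, 1.1, 0.5]
grip_width: 0.0006
```

```bash
python3 -c "
from h import *
o=st(); plan(o,[.489,-.055,.218],93); snap('w8')"
```

```text
t9.85 pos [ 0.4861 -0.0556  0.3031] rot [ 1.80e+02 -1.00e-01  9.31e+01] F [-0.2  1.1  0.5] M [-0.08  0.06 -0.05] th -153.8 r 0.0907 Ft -1.1 w0.0006 q7 4
tool shift cm [0.02 0.29 8.51] wz 0.001
```

View pics/w8.png

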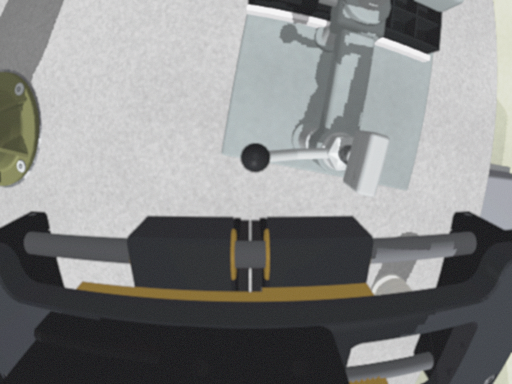

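Emit:
move_arm:
  steps:
    - [0,0,0.15,3,0,0,0]
    - [0,0,0.15,3,0,0,0]
    - [0,0,0,2.4,0,0,0]
    - [0,0,0,0,0,0,0]
    - [0,0,0,0,0,0,0]

```text
time_s: 10.32
tool_pos: [0.4901, -0.0542, 0.2187]
tool_rot: [-179.8, 0.1, 92.9]
force: [0.9, -0.4, 0.5]
grip_width: 0.0003
```

```bash
python3 -c "
from h import *
o=st((.569,-.0135)); c,o=snap('w9')
g=cv2.cvtColor(c['img'],cv2.COLOR_RGB2GRAY)[:200,180:330]; n,l,s,ce=cv2.connectedComponentsWithStats((g<50).astype(np.uint8))
for k in range(1,n):
  if s[k,4]>80: u,v=ce[k]+[180,0]; b=watz(c,o,u,v,.203); print(u,v,s[k],b,np.degrees(np.arctan2(b[1]+.0135,b[0]-.569)))
"
```

```text
t10.32 pos [ 0.4901 -0.0542  0.2187] rot [-1.798e+02  1.000e-01  9.290e+01] F [ 0.9 -0.4  0.5] M [-0.1  -0.06 -0.  ] th -152.7 r 0.0888 Ft 0.8 w0.0003 q7 6
250.1595744680851 180.47188449848025 [  49  160   43   40 1316] [ 0.49030697 -0.01986869  0.203     ] -175.3730899833164
```

View pics/w9.png

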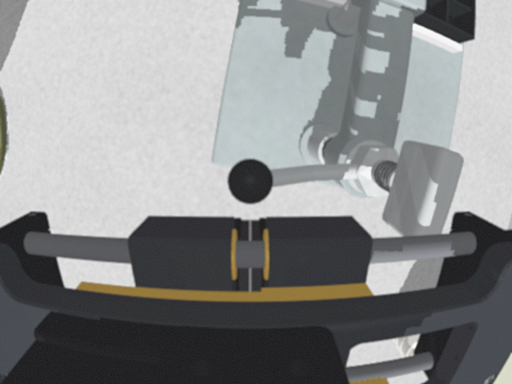

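Emit:
move_arm:
  steps:
    - [0,1.1,0,0,0,0,0]
    - [0,0.64,-0.14,0,0,0,0.08]
    - [0,0.64,-0.14,0,0,0,0.08]
    - [0,0.64,-0.14,0,0,0,0.08]
    - [0,0.64,-0.14,0,0,0,0.08]

```text
time_s: 10.78
tool_pos: [0.4862, -0.0193, 0.2214]
tool_rot: [179.9, 0.1, 74.3]
force: [-3.3, -3.5, -0.3]
grip_width: -0.0001
```

```bash
cat >> h.py <<'E'
def tq(off=.0215):
    from cell import env
    o=st((.569,-.0135)); y=np.radians(o["tool_rot"][2]); x=np.array([np.cos(y),np.sin(y)])
    b=np.array(o["tool_pos"])[:2]+off*x-np.array([.569,-.0135]); th=np.arctan2(b[1],b[0]); 
    print("ball est th %.1f r %.4f  push %.2f N"%(np.degrees(th)%360,np.hypot(*b),o["force"][:2]@np.array([-np.sin(th),np.cos(th)])))
E
python3 -c "
from h import *
tq()"
```

```text
t10.78 pos [ 0.4862 -0.0193  0.2214] rot [1.799e+02 1.000e-01 7.430e+01] F [-3.3 -3.5 -0.3] M [-0.86  0.87  0.06] th -176.0 r 0.0830 Ft 3.2 w-0.0001 q7 -18
ball est th 169.0 r 0.0784  push 4.05 N
```

Emit:
move_arm:
  steps:
    - [0,0.64,-0.14,0,0,0,0.08]
    - [0,0.64,-0.14,0,0,0,0.08]
    - [0,0.64,-0.14,0,0,0,0.08]
    - [0,0.64,-0.14,0,0,0,0.08]

```text
time_s: 11.12
tool_pos: [0.4889, 0.0074, 0.2207]
tool_rot: [-179.8, 0.2, 56.0]
force: [-8.8, -1.9, 1.0]
grip_width: 0.0002
```

```bash
python3 -c "
from h import *
tq()"
```

```text
t11.12 pos [0.4889 0.0074 0.2207] rot [-179.8    0.2   56. ] F [-8.8 -1.9  1. ] M [-0.36  1.83  0.06] th 165.4 r 0.0828 Ft 4.0 w0.0002 q7 -39
ball est th 150.4 r 0.0783  push 5.95 N
```

```bash
python3 -c "
from h import *
tq()
from cell import viewer
c,o=snap('w10');s=viewer.read_camera('side');t=viewer.read_camera('top')
cv2.imwrite('pics/c10.png',np.hstack([cv2.resize(s['img'][60:160,200:300,::-1],(400,400)),cv2.resize(t['img'][170:270,130:230,::-1],(400,400))])); tq()"
```

```text
t11.12 pos [0.4889 0.0074 0.2207] rot [-179.8    0.2   56. ] F [-8.8 -1.9  1. ] M [-0.36  1.83  0.06] th 165.4 r 0.0828 Ft 4.0 w0.0002 q7 -39
ball est th 150.4 r 0.0783  push 5.95 N
t11.27 pos [0.4898 0.0083 0.2209] rot [-1.799e+02  1.000e-01  5.630e+01] F [-3.5 -0.7  0.4] M [-0.26  1.09  0.03] th 164.6 r 0.0821 Ft 1.6 w0.0004 q7 -38
ball est th 149.5 r 0.0781  push 2.33 N
```

View pics/c10.png

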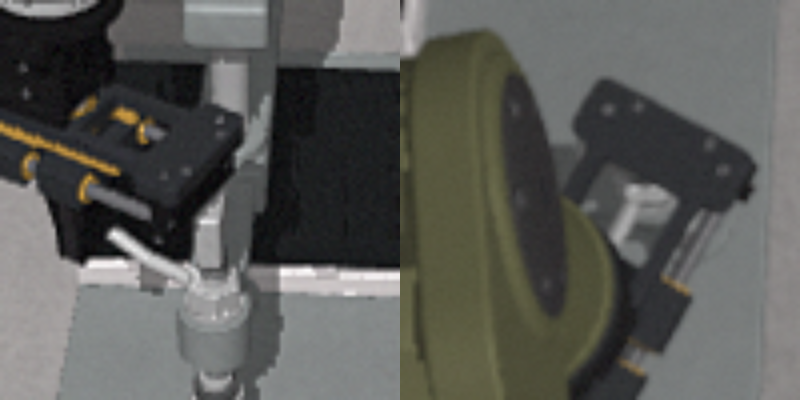

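View pics/w10.png

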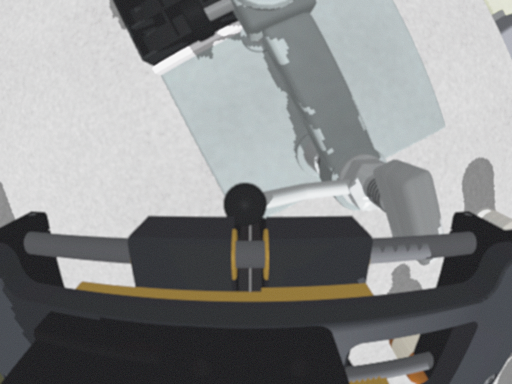

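Emit:
move_arm:
  steps:
    - [0,0.24,-0.06,0,0,0,0.03]
    - [0,0.24,-0.06,0,0,0,0.03]
    - [0,0.24,-0.06,0,0,0,0.03]
    - [0,0.24,-0.06,0,0,0,0.03]

```text
time_s: 11.6
tool_pos: [0.4922, 0.0156, 0.2204]
tool_rot: [-179.8, 0.3, 49.3]
force: [-8.7, -4.0, 2.6]
grip_width: 0.0005
```

```bash
python3 -c "
from h import *
tq()"
```

```text
t11.60 pos [0.4922 0.0156 0.2204] rot [-179.8    0.3   49.3] F [-8.7 -4.   2.6] M [-0.91  2.17  0.1 ] th 159.2 r 0.0822 Ft 6.8 w0.0005 q7 -46
ball est th 144.1 r 0.0775  push 8.29 N
```

Emit:
move_arm:
  steps:
    - [0,0.24,-0.09,0,0,0,0.03]
    - [0,0.24,-0.09,0,0,0,0.03]
    - [0,0.24,-0.09,0,0,0,0.03]

```text
time_s: 11.85
tool_pos: [0.4949, 0.0224, 0.2203]
tool_rot: [-179.9, 0.4, 44.1]
force: [-9.2, -5.2, 1.1]
grip_width: 0.0001
```

```bash
cat >> h.py <<'E'
def nt():
    tq()
    from cell import env
    o=env.get_obs(); y=np.radians(o["tool_rot"][2]); x=np.array([np.cos(y),np.sin(y)]); F=o["force"]
    r=np.array(o["tool_pos"])[:2]+.0095*x-[.569,-.0135]; T=r[0]*F[1]-r[1]*F[0]; print("torque %.3f -> %.2f N"%(T,T/.08), "normal %.2f fric %.2f"%(-F[:2]@x, F[:2]@[x[1],-x[0]]))
E
python3 -c "
from h import *
nt()"
```

```text
t11.85 pos [0.4949 0.0224 0.2203] rot [-179.9    0.4   44.1] F [-9.2 -5.2  1.1] M [-1.11  2.1   0.07] th 154.2 r 0.0824 Ft 8.7 w0.0001 q7 -52
ball est th 139.1 r 0.0776  push 9.98 N
torque 0.743 -> 9.29 N normal 10.25 fric -2.63
```

Emit:
move_arm:
  steps:
    - [0,-0.5,0,0,0,0,0]
    - [0,-1.2,0,0,0,0,0]
    - [0,-1,0,-0.5,0,0,0]
    - [0,0,0,-3,0,0,0]
    - [0,0,0,-4,0,0,0]

```text
time_s: 12.27
tool_pos: [0.4765, 0.0047, 0.2948]
tool_rot: [-179.9, 0.1, 44.2]
force: [1.8, 1.2, 0.0]
grip_width: 0.0005
```

Emit:
move_arm:
  steps:
    - [0,-2,-3,-3,0,0,0]
    - [0,-2,-3,-1,0,0,0]
    - [0,-2,-3,0,0,0,0]
    - [0,0,0,0,0,0,0]
    - [0,0,0,0,0,0,0]

```text
time_s: 12.68
tool_pos: [0.4016, 0.0192, 0.336]
tool_rot: [179.8, -0.6, 44.1]
force: [0.3, 0.5, 0.5]
grip_width: 0.0004
```

```bash
python3 -c "
from h import *
o=st()
from cell import viewer
c,o=snap('w11');s=viewer.read_camera('side');t=viewer.read_camera('top')
cv2.imwrite('pics/c11.png',np.hstack([cv2.resize(s['img'][80:200,200:320,::-1],(400,400)),cv2.resize(t['img'][140:290,110:260,::-1],(400,400))]))
cv2.imwrite('pics/f11.png',cv2.resize(np.hstack([s['img'],t['img']])[:,:,::-1],(800,300)))"
```

```text
t12.68 pos [0.4016 0.0192 0.336 ] rot [179.8  -0.6  44.1] F [0.3 0.5 0.5] M [-0.11  0.11 -0.03] th 168.2 r 0.1695 Ft -0.6 w0.0004 q7 -59
```

View pics/c11.png

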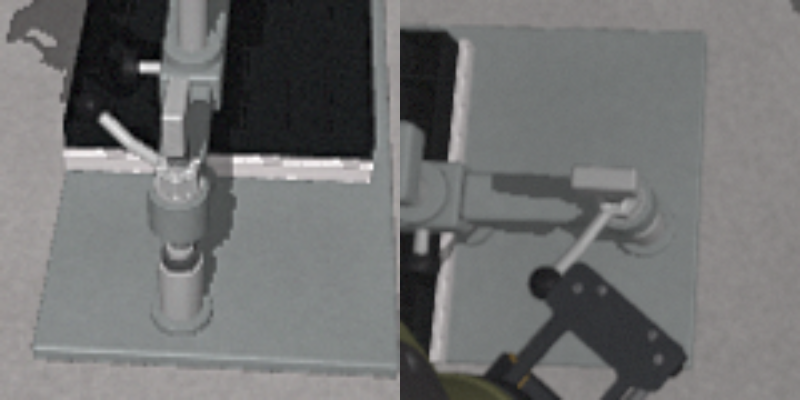

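View pics/w11.png

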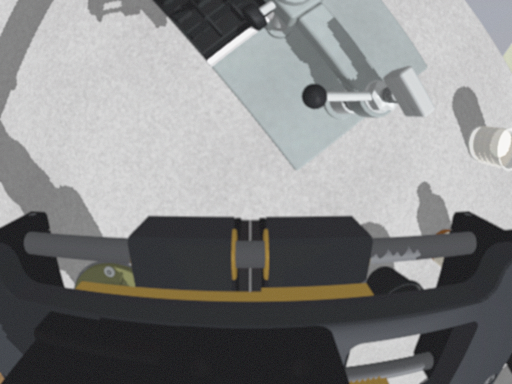

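View pics/f11.png

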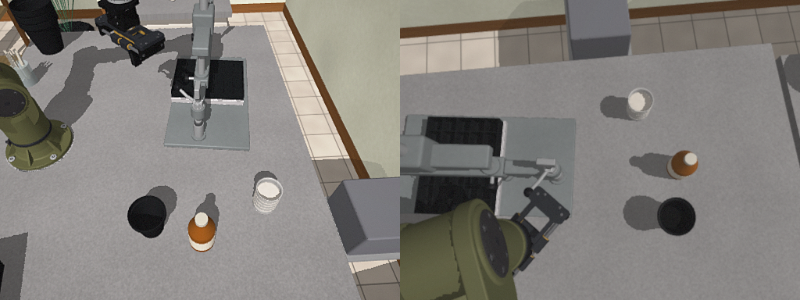

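```bash
python3 -c "
from h import *
from cell import viewer
t=viewer.read_camera('top');T=lambda x,y:(110+(x-400)/2.6667,140+y/2.6667)
a=atz(t,*T(572,178),.252);b=atz(t,*T(636.5,180),.252);print(a,b,np.degrees(np.arctan2(*(a-b)[[1,0]])),np.hypot(*(a-b)[:2]))
k=atz(t,*T(543.5,282),.203); print(k)
c,o=snap('w12'); b=watz(c,o,314.5,97,.203); print(b,np.degrees(np.arctan2(b[1]+.0135,b[0]-.569)))
cv2.imwrite('pics/t12.png',cv2.resize(t['img'][180:230,160:210,::-1],(600,600),interpolation=cv2.INTER_CUBIC))"
```

```text
[0.56943752 0.00810634 0.252     ] [ 0.563815   -0.03473005  0.252     ] 82.52234220527485 0.04320381294466355
[0.50762049 0.04083875 0.203     ]
[0.50713507 0.03914212 0.203     ] 139.6048666688089
```

View pics/t12.png

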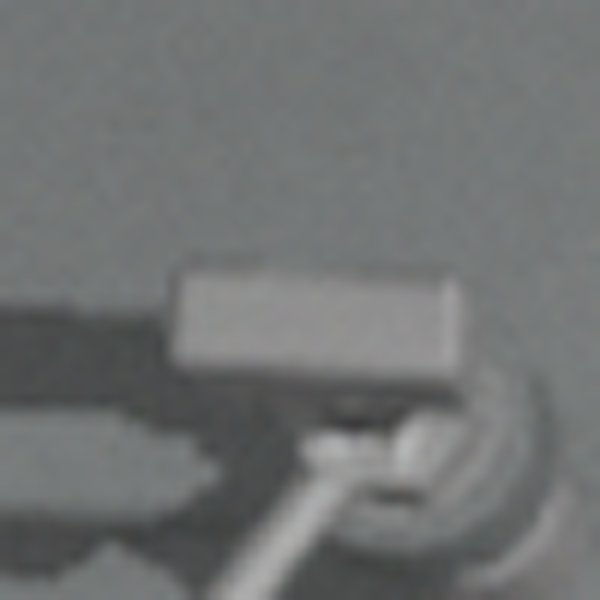

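```bash
python3 -c "
from cell import job,env
o=env.get_obs();print(o['force'],o['time_s']); print(job.sign_off())"
```

```text
[ 0.89301846 -1.01448192 -0.03170202] 12.9333
the job is handed in; nothing more can be done
None
```

The depth stop is reset and I handed the job in at about 13 s of the 70 s allowed. The robot was clear of everything at hand-in, and sign-off reports no verdict.

1. **Slackened the nut:** I swung the lever about 0.65 rad anticlockwise by its ball.
2. **Wound the screw down:** I gripped the wing head and turned it clockwise about 2.1 rad. The torque stepped from about 0.1 N m to 0.49 N m when the foot met the pad. A last nudge read 0.50 N m, inside the 0.4 to 0.65 N m finger-tight range.
3. **Tightened the nut:** I pushed the lever clockwise to about 0.1 rad past where it started. The moving force at the ball was 9.3 to 10.0 N, depending on how friction at the contact is counted, so within 8 to 12 N.

**Last checks:**
- **Lever:** the wrist camera put it at 139.6°, matching the 139.1° where I stopped pushing.
- **Wing head:** it lies at about 81–82.5° in the top picture, against 80° when I let go. That is about as close as the picture can be read, so the screw appears not to have turned when the nut was tightened.
- **Other things on the bench:** the pot, bottle and beaker look as they stood. I judged this by eye and did not measure it.

**What disagreed or was unexpected:**
- While lowering over the lever ball, something pressed on the tool with about 6–7 N, well under the 40 N limit. I think it was the gripper body against the guide column, and it eased when I moved off.
- My camera fixes for the stop axis disagreed by up to about 4 mm. The closed jaws centred the wing head, so this caused no trouble.
- One force reading, taken while winding the lever back, had a sideways part that faded within a moment. I put it down to arm vibration.

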